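Set the running clearance of a hold-down guide

TASK

On the fitter's bench, lay the tall 100 mm aluminium bar in the channel of the hold-down guide and slide it fully home against the end stop, so that it lies flat under the screw. Then turn the thumbscrew clockwise until it seats on the bar, back it off a quarter turn, and finish while still gripping its tab, holding it there (a colleague will tighten the lock nut). Leave the bar home and the other loose things on the bench where they are.

Things in the scene. Friction and masses are not known exactly. Their poses are not given: they have to be found in the camera images.
- guide: Grey steel hold-down guide, fixed to the bench. Origin on the bench, on the channel's middle line; x runs along the channel to the end stop. Base x -120 to +90 mm, 75 mm wide, 10 mm thick: its top is the channel floor. Low side walls, inner faces at y = +-17.5 mm (35 mm apart), 10 mm thick, tops 24 mm above the bench. Channel from its open end at x = -120 to the stop face at x = +60 mm.
- home (a point): Where the tall bar's centre is when fully home: guide x = +10 mm, y = 0, 30 mm above the bench; axes as the guide's. A post behind the stop carries an arm over the channel: guide x = +20 to +90 mm, 30 mm wide, 62 to 76 mm above the bench, with the upright thumbscrew through it at x = +35 mm, y = 0. The channel is open to above from x = -120 to +20 mm.
- setbar_center (a point): Centre (half-way up) of the tall bar to load: plain aluminium, 100 mm long (x), 30 mm wide (y), 40 mm high (z), about 0.3 kg, loose on the bench, standing on a 100 x 30 mm face. Either end may go first. Of the three aluminium bars only this one is both 100 mm long and 40 mm high.
- thumbscrew (a joint): Angle of the thumbscrew, rad: 0 = seated on the bar (hard stop); grows counter-clockwise seen from above as it is backed off (right-hand screw, 6 mm a turn), up to 3.6. Starts 2.0 to 2.9 rad from seated, turns with light friction (0.06 N m) and stays where it is left.
- tab_grip (a point): On the screw's axis, near the middle of its upright flat steel tab, gripped from above across the flats: 40 mm wide (x), 10 mm thick (y), 30 mm high, top 12 mm above this point; the guide's arm is 28 mm below it. Turns with the screw: at joint 0 its x lies along the guide's x. 104 mm above the bench when seated, rises 1 mm per rad.
- tab: The same tab; origin on the screw axis, 104 mm below tab_grip, axes as that point's.
- shortbar: Bystander: short aluminium bar 50 x 30 x 40 mm (x, y, z). Origin under its centre.
- flatbar: Bystander: flat aluminium bar 120 x 30 x 16 mm (x, y, z). Origin under its centre.
- collar: Bystander: steel collar, 44 mm outside diameter, 18 mm high. Origin under its centre.
- screwdriver: Bystander: screwdriver lying along its x, about 200 mm long. Origin under its middle.
- wrench: Bystander: wrench lying along its x, about 180 mm long. Origin under its middle.
- oilcan: Bystander: closed blue can, 56 mm diameter, 120 mm high. Origin under its centre.
- jar: Bystander: closed glass jar with steel lid, 56 mm diameter, 75 mm high. Origin under its centre.

How it is judged (in metres and radians):
On the way, in this order (a step that is already met when the one before it is completed fails the run):
1. the tall bar lies flat and fully home in the guide's channel (horizontal distance between setbar_center and home below 0.007 m and z of setbar_center in the frame of guide below 0.034 m and angle between the x axis of setbar_center and the x axis of guide, either way round below 0.12 rad and angle between setbar_center's own z axis and vertical below 0.08 rad), for 0.2 s.
2. with the bar home, the thumbscrew is turned until it seats (all of step 1 and value of joint thumbscrew below 0.08 rad), for 0.2 s.
At the end, for the whole second after the job is handed in: Bar flat and home in the channel (centre within 7 mm of home, raised under 4 mm, yaw within 0.12 rad); the screw, having seated, stands still a quarter turn back (1.57 +- 0.26 rad) with the fingers still gripping its tab (over 2 N). No bystander moved over 40 mm (all of step 1 and value of joint thumbscrew between 1.311 and 1.831 rad and contact force between the fingers and tab above 2 N and velocity of joint thumbscrew between -0.1 and 0.1 rad/s); the arm keeps its last pose, push and grip.
It fails at once if one of the other loose things (short bar, flat bar, collar, screwdriver, wrench, can, jar) is moved over 40 mm (distance of any of shortbar, flatbar, collar, screwdriver, wrench, oilcan, jar from where it was at the start of the episode above 0.04 m).
It also fails if it takes over 72 s, if anything falls off the work surface, if the arm or the gripper's body presses on something with over 40 N, if the wrist force passes 120 N, or if a joint passes its speed limit or range.

ROBOT

A 6-joint arm with a two-finger parallel gripper is mounted at the origin on the work surface. World frame = base frame: x ahead of the robot, y to its left, z up, the work surface at z = 0. Lengths are in mm, angles in rad, forces in N, time in s.
With the tool pointing down it reaches from about 250 to 800 mm from the base axis. Payload 8.5 kg.
Tool frame: the origin (TCP) lies at the very end of the fingers, on their centre line; the grasp point (between the pads) lies 19 mm behind it; z points along the fingers, y is the direction in which the jaws open and shut (so a half turn about z gives the same grasp; the last joint's range is limited). The gripper opens to 85 mm and grips with 20 to 120 N. Pads are 22 mm wide; open, the fingers measure 114 mm over their backs; the gripper's body (76 mm by 85 mm) begins 54 mm behind the grasp point. The pads swing forward as they close: fully open they stand 13 mm farther back than shut.
Start: joints at [1.158, 0.238, -0.013, 1.319, 0, 1.571], TCP at [210.596, 480.858, 199.976] pointing down, gripper open.
Joint ranges: [-2.66, 2.66], [-1.03, 1.9], [-1.14, 1.46], [-1.82, 2.27], [-1.45, 1.34], [-3.14, 3.14]. Speed limits (rad/s): [2.22, 2.22, 2.79, 3.14, 3.14, 3.14].

INTERFACE

Orientations are given as a rotation vector (axis times angle).
In Python, from cell import manip, eyes, finish_job gives the robot as it stands. The module is installed in compiled form; this text tells all that it offers.
- The arm moves only by the shell command python3 -m pendant 'ROWS' [FORCE]. ROWS is JSON, a list of rows, each a list of 3 entries, a list of its own where there are three numbers: the shift along the world's x, y, z in m, then the turn about the world's z in degrees, then the gripper command: -1 is shut, 1 is fully open, values between are in proportion. A call has exactly 5 rows; each row is the pose to reach, as a shift and turn from the pose commanded when the call began; what a row does not reach only later rows make up. A row lasts 1/10 s, in which the tool goes at most 50 mm and 8.59 degrees, less where a joint would pass 70% of its speed; a pose out of reach is approached as far as the arm can. A call with a gripper value outside its range is refused whole. The fingers move at their own pace and stop on an object; FORCE is the grip in N (left out, the last holds). Time passes only in rows, so rows that repeat a pose let the fingers close, or fill a call up. It gives the time, the measured TCP pose, the force and the opening at its end, in the units of the state.
- manip.state(): the state, without advancing time (a new reading comes with each control period).
- eyes.camera(name): name is "scene" or "side" or "wrist"; returns a dict with "pixels" (480x640x3 uint8, red, green, blue), "range_z" (480x640 float32, mm along the optical axis (not along the pixel's ray), 0 where there is no reading), "fx", "fy", "cx", "cy" (pixels), "D" ([k1, k2, p1, p2, k3] as OpenCV has them; the pictures are not rectified), "R" (3x3) and "t" (3): a world point X has camera coordinates R X + t; the wrist camera has in their place "hand_eye" (4x4, takes a point from camera to tool coordinates, whose origin is the TCP and whose axes are the flange's). Camera axes: x right, y down, z forward; pixel columns grow to the right and rows downward; lengths in mm; the calibration is good to about 2 mm. A picture is of the moment at which its call begins: read the wrist's pose just before it.
- finish_job(): hands the job in, once; it reports no verdict.
Trained networks look in the newest picture that a camera, given by its name, has taken for a name from the list of things; names that differ only in an ending like _2 or _b are one class to them, and where a whole thing is asked for, a point or a joint stands for the part that bears it (a point fixed in the world has none). Each returns a list of dicts, best first, with "score" (0 to 1); they miss things now and then, are a little off and sometimes report something else, mostly with a low value. They report only what shows in the picture. A call takes as long as a camera call.
- eyes.recognise(camera, query): "centre" ([x, y, z] in mm, in the coordinates of the camera as it stood for that picture, good to about 4 mm: the middle of the surface that is visible of it).
The state is a dict: "clock": time; "qpos": joint angles; "joint_velocities": joint speeds; "tau": joint torques, N m; "tcp_pos": TCP position; "tcp_rot": TCP orientation; "ft_force": force on the tool from outside, world axes, zero at the start; "ft_torque": the same for the moment, N m; "finger_gap": finger opening in mm.
Only numpy, scipy, OpenCV 4.12 (cv2) and the standard library are available. Lean on these libraries where they do the work, as an engineer would, in place of code of your own. Each camera call takes 0.05 s, during which the arm holds its last target. There are 200 camera calls.

## Working session

There is one attempt and no reset: what is moved stays moved. The work goes in short steps, Python scripts to look and compute and a shell command to move; the robot and the scene stay as the last step left them, time stands still between calls to the robot, and variables do not carry over. Pictures are saved under pics/ and viewed, about 8 in all and at most 12, crops included, and the job is handed in when it is done.

```bash
mkdir -p pics; cat > h.py <<'E'
import numpy as np, cv2
from scipy.spatial.transform import Rotation as Rn
from cell import manip, eyes, finish_job
def snap(name,fn=None):
    s=manip.state(); c=eyes.camera(name)
    if fn: cv2.imwrite('pics/'+fn,c['pixels'][:,:,::-1])
    if 'R' in c: A=np.array(c['R']);b=np.array(c['t']); c['Rw']=A.T; c['tw']=-A.T@b
    else:
        H=np.array(c['hand_eye']); R=Rn.from_rotvec(s['tcp_rot']).as_matrix()
        c['Rw']=R@H[:3,:3]; p=np.array(s['tcp_pos']); c['tw']=R@H[:3,3]+p
    c['K']=np.array([[c['fx'],0,c['cx']],[0,c['fy'],c['cy']],[0,0,1]]); return c
def cloud(c):
    v,u=np.mgrid[:480,:640]; uv=np.stack([u,v],-1).reshape(-1,1,2).astype(np.float64)
    n=cv2.undistortPoints(uv,c['K'],np.array(c['D'],float)).reshape(480,640,2)
    z=c['range_z'].astype(float); P=np.dstack([n*z[...,None],z])@c['Rw'].T+c['tw']; P[z<=0]=np.nan; return P
def w(c,p): return c['Rw']@np.array(p)+c['tw']
E
python3 - <<'E'
from h import *
s=manip.state(); print(s['clock'],s['tcp_pos'],s['tcp_rot'],s['finger_gap'])
for cam in ['scene','side']:
    c=snap(cam,cam+'0.png'); P=cloud(c); np.save(cam+'0.npy',P); print(cam,c['tw'].round())
    for q in ['guide','setbar_center','tab_grip','shortbar','flatbar','collar','screwdriver','wrench','oilcan','jar']:
        print(q,[(w(c,d['centre']).round().tolist(),round(d['score'],2)) for d in eyes.recognise(cam,q)[:3]])
E
```

```text
0.0 [210.4336229  480.49475679 199.38740391] [-6.43794247e-01 -3.07461144e+00  2.17348486e-03] 85.52308322725996
scene [1152. -166.  970.]
guide [([606.0, -22.0, 22.0], 0.95), ([624.0, -9.0, 116.0], 0.27)]
setbar_center [([642.0, 270.0, 42.0], 0.63)]
tab_grip [([624.0, -13.0, 117.0], 0.63)]
shortbar [([492.0, -302.0, 38.0], 0.55), ([793.0, -29.0, 10.0], 0.33)]
flatbar [([442.0, 266.0, 15.0], 0.71)]
collar [([422.0, -189.0, 19.0], 0.77)]
screwdriver [([721.0, -287.0, 24.0], 0.85)]
wrench [([790.0, -28.0, 11.0], 0.84), ([624.0, -13.0, 113.0], 0.59)]
oilcan [([794.0, 163.0, 106.0], 0.56)]
jar [([784.0, -198.0, 76.0], 0.75)]
side [ 137. -486.  544.]
guide [([585.0, -26.0, 19.0], 0.91)]
setbar_center [([626.0, 262.0, 30.0], 0.79), ([755.0, -203.0, 49.0], 0.64)]
tab_grip [([611.0, -11.0, 101.0], 0.57)]
shortbar [([473.0, -304.0, 37.0], 0.72), ([769.0, 159.0, 76.0], 0.72), ([758.0, -202.0, 47.0], 0.68)]
flatbar [([428.0, 267.0, 15.0], 0.9), ([581.0, -23.0, 18.0], 0.36)]
collar [([415.0, -194.0, 18.0], 0.85)]
screwdriver [([692.0, -291.0, 23.0], 0.82)]
wrench [([773.0, -22.0, 10.0], 0.62), ([763.0, 158.0, 75.0], 0.17)]
oilcan [([767.0, 159.0, 74.0], 0.92), ([583.0, -26.0, 16.0], 0.7)]
jar [([756.0, -202.0, 49.0], 0.94)]
```

View pics/scene0.png

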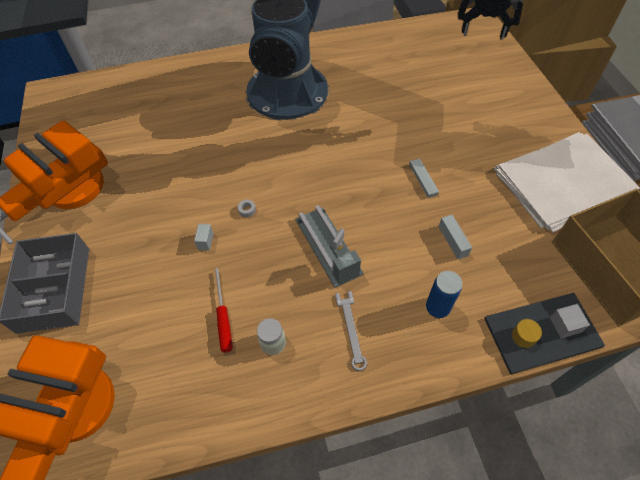

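View pics/side0.png

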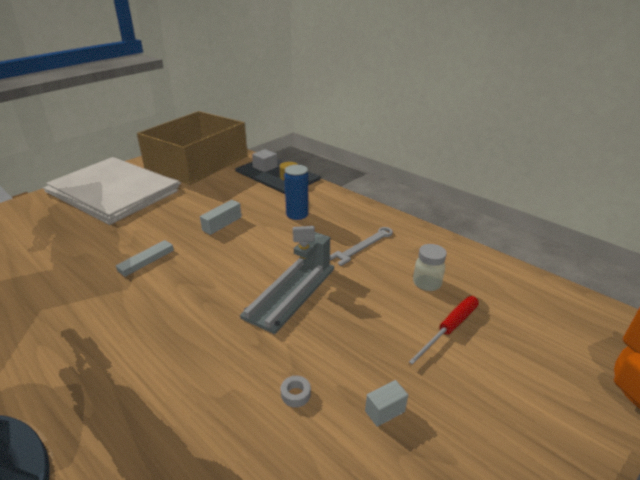

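The scene picture shows the tall bar at (455,236), the guide at (330,245) with its open end towards the robot and its post at (345,262), and the flat bar at (424,178). The side view shows the tall bar at (220,216) and the guide at (290,285). Next I fit both from the point clouds.

```bash
python3 - <<'E'
from h import *
for cam in ['scene','side']:
    P=np.load(cam+'0.npy').reshape(-1,3)
    def rect(m,n):
        Q=P[m]; 
        if len(Q)<8: print(cam,n,len(Q)); return
        r=cv2.minAreaRect(Q[:,:2].astype(np.float32)); b=cv2.boxPoints(r)
        print(cam,n,len(Q),'c',np.round(r[0],1),'sz',np.round(r[1],1),'ang',round(r[2],1),'z',np.nanmedian(Q[:,2]).round(1),np.percentile(Q[:,2],[5,95]).round(1))
    x,y,z=P.T
    near=lambda a,b,r:(np.hypot(x-a,y-b)<r)
    rect(near(635,266,80)&(z>36)&(z<46),'bartop')
    rect(near(635,266,80)&(z>6)&(z<46),'bar all')
    g=near(585,-20,160)
    rect(g&(z>6)&(z<28)&(x<720),'guide low')
    rect(g&(z>20)&(z<28),'walls')
    rect(g&(z>7)&(z<14),'floor')
    rect(g&(z>68)&(z<80),'arm')
    rect(g&(z>90),'tab')
    rect(near(435,266,90)&(z>8)&(z<22),'flat')
    rect(near(600,0,1000)&(z>-5)&(z<5),'bench')
E
```

```text
scene bartop 462 c [634.2 270.8] sz [99.7 33.3] ang 6.3 z 39.6 [36.9 42.6]
scene bar all 755 c [648.8 264.3] sz [127.3  51.1] ang 7.1 z 37.9 [ 9.6 42.1]
scene guide low 1732 c [609.  -48.2] sz [263.1 201.9] ang 26.7 z 10.7 [ 6.9 24.9]
scene walls 452 c [572.5 -23.1] sz [208.7  56.2] ang 12.6 z 23.2 [20.7 26.4]
scene floor 1133 c [593.6 -29.2] sz [239.7 200.8] ang 42.1 z 9.5 [ 7.4 12.5]
scene arm 484 c [641.5  -7.8] sz [69.9 55.5] ang 12.7 z 75.0 [70.9 78. ]
scene tab 137 c [622.4 -10.7] sz [12.9 41.6] ang 50.6 z 114.6 [ 93.6 119.6]
scene flat 461 c [436.8 269.4] sz [119.2  33.8] ang 3.4 z 15.2 [10.9 18. ]
scene bench 172576 c [ 3.49e+02 -2.00e-01] sz [1255.8 1602. ] ang 0.1 z -0.1 [-3.2  3.1]
side bartop 347 c [632.5 272. ] sz [101.1  31.8] ang 5.1 z 40.9 [37.3 42.9]
side bar all 814 c [633.1 271.6] sz [104.   33.7] ang 4.1 z 32.4 [ 8.3 42.3]
side guide low 3114 c [592.4 -22. ] sz [256.9  75.3] ang 9.6 z 12.1 [ 8.5 25.6]
side walls 981 c [569.  -20.1] sz [210.1  57.9] ang 12.8 z 24.5 [20.9 26.3]
side floor 1775 c [603.7 -20.6] sz [278.7  74.7] ang 9.5 z 10.7 [ 8. 13.]
side arm 375 c [637.8 -11.6] sz [73.2 38.7] ang 3.6 z 76.3 [69.3 78.5]
side tab 333 c [616.5 -10.5] sz [12.6 39.3] ang 49.9 z 107.7 [ 92.5 119.6]
side flat 658 c [433.6 271.9] sz [120.8  33.7] ang 4.4 z 16.4 [ 9.6 18.3]
side bench 151987 c [535.7 101.3] sz [ 880.4 1399.7] ang 0.0 z 0.8 [-0.8  2.6]
```

Fits agree between cameras. Bar centre is about (633.5, 271.3) at yaw 5.7°. Guide origin is about (585.5, -18) at yaw 12.7°. Screw axis is about (619.5, -10.5), and the tab at about 140.6° gives a joint angle of about 2.2 rad. Next I go above the bar's rear part, 35 mm from its centre.

```bash
python3 -m pendant '[[[0.04,-0.022,0],6,1],[[0.08,-0.044,0],12,1],[[0.12,-0.066,0],18,1],[[0.16,-0.088,0],24,1],[[0.2,-0.11,0],29.3,1]]' 80
python3 -m pendant '[[[0.04,-0.022,0],0,1],[[0.08,-0.044,0],0,1],[[0.12,-0.066,-0.01],0,1],[[0.16,-0.088,-0.02],0,1],[[0.188,-0.103,-0.03],0,1]]'
python3 -m pendant '[[[0,0,0],0,1],[[0,0,0],0,1],[[0,0,0],0,1],[[0,0,0],0,1],[[0,0,0],0,1]]'
python3 - <<'E'
from h import *
s=manip.state(); print(s['tcp_pos'],s['tcp_rot'],s['qpos'],s['clock'])
c=snap('wrist','w1.png'); P=cloud(c).reshape(-1,3); print(c['tw'])
x,y,z=P.T
m=(np.hypot(x-633,y-271)<75)&(z>36)&(z<46); r=cv2.minAreaRect(P[m][:,:2].astype(np.float32)); print(m.sum(),r,np.median(z[m]))
E
```

```text
clock: 1.6
tcp_pos: [412.1, 369.8, 200.1]
tcp_rot: [-0.162, 3.137, 0.0]
ft_force: [-0.2, 0.4, 0.6]
finger_gap: 85.6
clock: 2.1
tcp_pos: [601.0, 266.0, 169.3]
tcp_rot: [-0.152, 3.137, -0.0]
ft_force: [-0.2, 0.8, 0.2]
finger_gap: 85.6
clock: 2.6
tcp_pos: [598.0, 268.7, 170.7]
tcp_rot: [-0.157, 3.137, 0.0]
ft_force: [-1.3, 0.0, 0.4]
finger_gap: 85.4
[597.98804601 268.71778732 170.73724303] [-1.56910406e-01  3.13683743e+00  4.89740973e-04] [ 4.22336264e-01  4.75801370e-01  2.70528156e-01  1.36463359e+00
 -1.26237173e-05  3.22375879e-01] 2.6
[530.9577775  262.09016223 344.5261785 ]
4685 ((631.8452758789062, 273.1301574707031), (99.41045379638672, 30.060884475708008), 5.184226989746094) 39.92016901506162
```

View pics/w1.png

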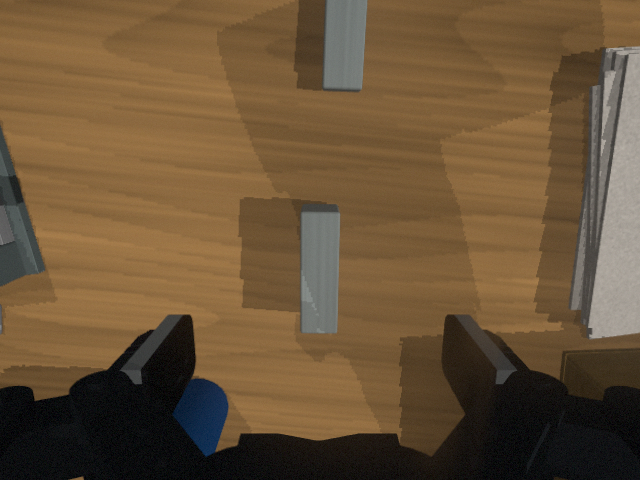

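The wrist view shows the bar at (320,268), between the fingers at about (160,340) and (480,340). The fit gives centre (631.8, 273.1), yaw 5.2°, top at 40 mm, which agrees with the first estimate. I descend and grip.

```bash
python3 -m pendant '[[[-0.001,0.0013,-0.04],-0.5,1],[[-0.001,0.0013,-0.08],-0.5,1],[[-0.001,0.0013,-0.12],-0.5,0.3],[[-0.001,0.0013,-0.145],-0.5,0],[[-0.001,0.0013,-0.1537],-0.5,-0.1]]'
python3 -m pendant '[[[0,0,0],0,-1],[[0,0,0],0,-1],[[0,0,0],0,-1],[[0,0,0],0,-1],[[0,0,0],0,-1]]' 80
python3 -m pendant '[[[0,0,0],0,-1],[[0,0,0.005],0,-1],[[0,0,0.02],0,-1],[[0,0,0.05],0,-1],[[0,0,0.08],0,-1]]' 80
```

```text
clock: 3.15
tcp_pos: [595.5, 268.8, 13.6]
tcp_rot: [0.142, -3.134, 0.003]
ft_force: [0.0, 0.8, -0.2]
finger_gap: 44.2
clock: 3.65
tcp_pos: [598.1, 269.4, 17.3]
tcp_rot: [-0.141, 3.137, 0.001]
ft_force: [-0.3, -0.1, -0.3]
finger_gap: -0.1
clock: 4.15
tcp_pos: [597.1, 268.9, 97.1]
tcp_rot: [0.141, -3.137, 0.001]
ft_force: [0.7, -0.3, -0.2]
finger_gap: 0.1
```

The gap of 0 means the bar wasn't grasped, so I look before trying again.

```bash
python3 - <<'E'
from h import *
s=manip.state(); print(s['tcp_pos'],s['tcp_rot'])
c=snap('wrist','w2.png'); P=cloud(c).reshape(-1,3)
x,y,z=P.T
m=(np.hypot(x-650,y-271)<110)&(z>36)&(z<46); r=cv2.minAreaRect(P[m][:,:2].astype(np.float32)); print(m.sum(),r)
for cam in ['scene','side']:
    c=snap(cam,cam+'1.png'); P=cloud(c).reshape(-1,3); x,y,z=P.T
    m=(np.hypot(x-640,y-271)<110)&(z>36)&(z<46); r=cv2.minAreaRect(P[m][:,:2].astype(np.float32)); print(m.sum(),r)
E
```

```text
[597.1398888  268.94251227  97.06641216] [ 1.41025403e-01 -3.13731857e+00  8.38920749e-04]
3470 ((606.8171997070312, 270.82794189453125), (49.116085052490234, 30.00238037109375), 5.158359050750732)
455 ((634.323974609375, 271.7464904785156), (98.97885131835938, 31.881635665893555), 6.2486371994018555)
345 ((632.6340942382812, 271.948486328125), (101.37860107421875, 32.25181579589844), 6.191059589385986)
```

View pics/w2.png

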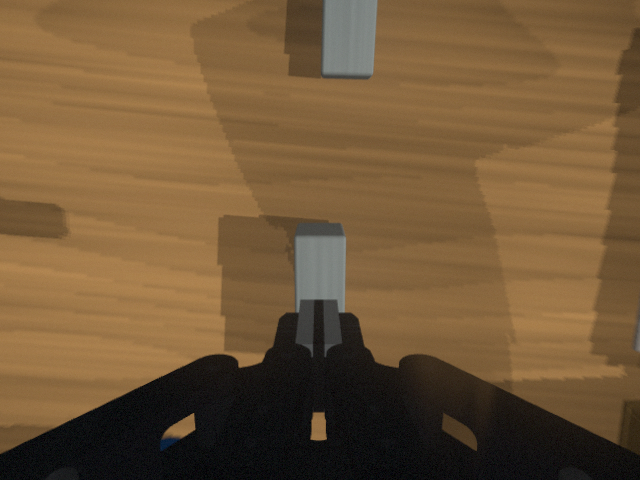

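View pics/side1.png

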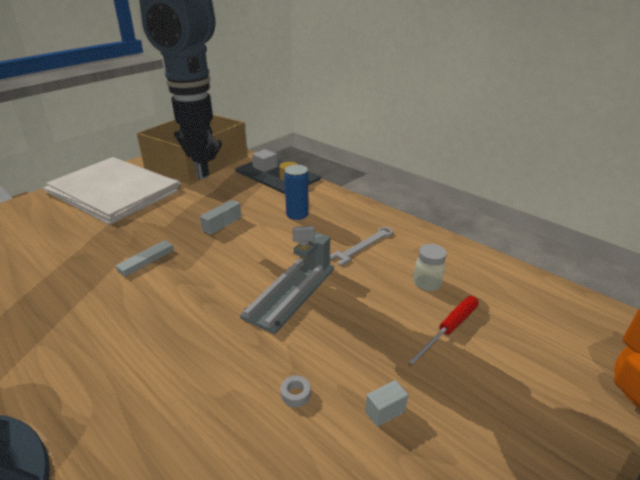

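Bar unmoved: the wrist view shows its near end at (320,228), with the closed fingertips at (320,303). I check the fingertips' true position from the wrist and side clouds.

```bash
python3 - <<'E'
from h import *
s=manip.state(); print(s['tcp_pos'],s['finger_gap'],s['clock'])
for n in ['side','scene','wrist']:
    c=snap(n); R=c['Rw'].T
    for X in [s['tcp_pos'],[582,266.5,40]]:
        p=cv2.projectPoints(np.array([X],float),cv2.Rodrigues(R)[0],-R@c['tw'],c['K'],np.array(c['D'],float))[0].ravel(); print(n,np.round(X),p.round(), 'depth',(R@(np.array(X)-c['tw']))[2].round())
    P=cloud(c)
    if n=='wrist':
        for v in (290,296,300,305,310,320,330,340): print(v,c['range_z'][v,310:330:5],P[v,310].round(),P[v,330].round())
        print(c['hand_eye'])
    else:
        Q=P.reshape(-1,3); x,y,z=Q.T
        m=(np.hypot(x-597,y-269)<120)&(z>55)&(z<130)
        for lo in range(55,130,10):
            k=m&(z>=lo)&(z<lo+10); print(lo,k.sum(),np.nanmedian(Q[k],0).round() if k.sum() else '')
E
```

```text
[599.02180372 269.78271372  98.90776906] 0.08602255488127811 4.3
side [599. 270.  99.] [205. 192.] depth 957.0
side [582. 266.  40.] [203. 219.] depth 978.0
55 0 
65 0 
75 0 
85 0 
95 0 
105 0 
115 0 
125 0 
scene [599. 270.  99.] [455. 206.] depth 1081.0
scene [582. 266.  40.] [446. 215.] depth 1139.0
55 0 
65 0 
75 0 
85 0 
95 0 
105 0 
115 0 
125 2 [606. 265. 128.]
wrist [599. 270.  99.] [319. 300.] depth 183.0
wrist [582. 266.  40.] [316. 233.] depth 235.0
290 [244.67575 244.19107 246.09842 243.92177] [617. 266.  40.] [616. 278.  40.]
296 [245.53297 245.73534 244.90762 246.24326] [621. 266.  40.] [619. 278.  41.]
300 [147.9498  146.67351 147.35295 147.73062] [586. 265. 132.] [585. 272. 133.]
305 [142.38382 142.93933 142.5227  143.33284] [586. 265. 137.] [585. 272. 137.]
310 [138.38152 138.71184 138.09264 138.15405] [586. 265. 142.] [585. 272. 141.]
320 [130.28342 130.66524 130.2388  130.49562] [586. 266. 150.] [586. 272. 149.]
330 [125.19611 124.3493  124.35963 124.45628] [586. 266. 155.] [586. 272. 156.]
340 [118.033195 117.90816  118.35745  117.9618  ] [586. 266. 163.] [585. 271. 163.]
[[ 2.39536018e-04 -9.64747523e-01 -2.63177050e-01  6.72110470e+01]
 [ 9.99999957e-01  1.86213252e-04  2.27554927e-04  1.32411857e-01]
 [-1.70525998e-04 -2.63177093e-01  9.64747526e-01 -1.73845108e+02]
 [ 0.00000000e+00  0.00000000e+00  0.00000000e+00  1.00000000e+00]]
```

The reported TCP projects about 30 mm below the actual fingertips: all three cameras put the tips at z≈131 when the TCP says 99. The fingers therefore closed above the bar. I quantify this and check the body height before going again.

```bash
python3 - <<'E'
from h import *
s=manip.state(); T=np.array(s['tcp_pos']); print(T)
for n in ['side','scene']:
    Q=cloud(snap(n)).reshape(-1,3); x,y,z=Q.T
    m=(np.hypot(x-598,y-269)<75)&(z>60)&(z<300)
    a=np.deg2rad(5.2); ux=(x-598)*np.cos(a)+(y-269.5)*np.sin(a); uy=-(x-598)*np.sin(a)+(y-269.5)*np.cos(a)
    print(n,'lowest',np.sort(z[m])[:6].round())
    for lo in range(125,290,10):
        k=m&(z>=lo)&(z<lo+10)
        if k.sum()>2: print(lo,k.sum(),'x',np.percentile(ux[k],[2,98]).round(),'y',np.percentile(uy[k],[2,98]).round())
E
```

```text
[597.07173394 268.88765722  95.50611713]
side lowest [129. 129. 130. 130. 131. 131.]
125 22 x [-12.   6.] y [-9.  6.]
135 54 x [-13.   5.] y [-14.  13.]
145 57 x [-13.   5.] y [-15.   8.]
155 59 x [-13.   6.] y [-14.  12.]
165 46 x [-14.   3.] y [-28.  26.]
175 138 x [-15.  10.] y [-36.  34.]
185 122 x [-18.   8.] y [-44.  43.]
195 165 x [-19.   7.] y [-52.  48.]
205 194 x [-20.  10.] y [-60.  56.]
215 213 x [-22.   9.] y [-61.  55.]
225 179 x [-22.   3.] y [-49.  34.]
235 154 x [-18.   6.] y [-42.  34.]
245 80 x [-15.   7.] y [-39.  -4.]
255 166 x [-38.  20.] y [-38.   8.]
265 195 x [-38.  20.] y [-38.  11.]
275 201 x [-38.  21.] y [-37.  12.]
285 198 x [-39.  20.] y [-37.  13.]
scene lowest [125. 126. 127. 130. 130. 130.]
125 13 x [ 0. 12.] y [-12.   4.]
135 39 x [-5. 11.] y [-16.  12.]
145 35 x [-3. 11.] y [-16.  12.]
155 27 x [ 4. 12.] y [-15.   5.]
165 40 x [-11.  13.] y [-29.  23.]
175 109 x [-8. 13.] y [-36.  33.]
185 83 x [-9. 16.] y [-46.  41.]
195 107 x [ 2. 18.] y [-53.  49.]
205 127 x [-5. 18.] y [-63.  51.]
215 187 x [-11.  20.] y [-63.  57.]
225 108 x [-4. 20.] y [-51.  14.]
235 61 x [-7. 12.] y [-43. -16.]
245 34 x [-7. 19.] y [-39. -20.]
255 117 x [-15.  37.] y [-39.  13.]
265 135 x [-14.  37.] y [-39.  14.]
275 142 x [-16.  37.] y [-39.  18.]
285 137 x [-15.  37.] y [-39.  15.]
```

Tips sit about 32 mm above the reported TCP, and the body starts about 120 mm above the tips, so there is ample clearance. I correct the height to put the tips at about 20 mm (TCP about -13).

```bash
python3 -m pendant '[[[0,0,0],0,0.5],[[0,0,0],0,0.5],[[0,0,0],0,0.5],[[0,0,0],0,0.5],[[0,0,0],0,0.5]]'
python3 -m pendant '[[[0,0.001,-0.04],0,0.5],[[0,0.001,-0.07],0,0.5],[[0,0.001,-0.095],0,0.3],[[0,0.001,-0.107],0,0.1],[[0,0.001,-0.11],0,0]]'
python3 -m pendant '[[[0,0,0],0,-1],[[0,0,0],0,-1],[[0,0,0],0,-1],[[0,0,0],0,-1],[[0,0,0],0,-1]]' 80
```

```text
clock: 5.05
tcp_pos: [597.6, 269.2, 96.2]
tcp_rot: [0.141, -3.138, 0.0]
ft_force: [-0.0, -0.2, 0.1]
finger_gap: 63.9
clock: 5.55
tcp_pos: [596.8, 269.8, -15.0]
tcp_rot: [0.141, -3.136, 0.001]
ft_force: [-0.1, 0.3, -0.1]
finger_gap: 42.6
clock: 6.05
tcp_pos: [598.0, 270.3, -13.0]
tcp_rot: [-0.141, 3.137, 0.0]
ft_force: [-0.4, -0.6, 1.4]
finger_gap: 28.4
```

Gripped (gap 28.4). I lift and carry it to over the open channel.

```bash
python3 -m pendant '[[[0,0,0.02],0,-1],[[0,0,0.06],0,-1],[[0,0,0.1],0,-1],[[-0.013,-0.044,0.1],1.5,-1],[[-0.026,-0.088,0.1],3,-1]]'
python3 -m pendant '[[[-0.014,-0.044,0],1,-1],[[-0.028,-0.088,0],2,-1],[[-0.042,-0.132,0],3,-1],[[-0.056,-0.176,0],4,-1],[[-0.069,-0.218,0],4.5,-1]]'
python3 -m pendant '[[[0,0,0],0,-1],[[0,0,0],0,-1],[[0,0,0],0,-1],[[0,0,0],0,-1],[[0,0,0],0,-1]]'
python3 - <<'E'
from h import *
s=manip.state(); T=np.array(s['tcp_pos']); print(T,s['tcp_rot'],s['ft_force'])
c=snap('wrist','w3.png'); P=cloud(c); np.save('w3.npy',P); P=P.reshape(-1,3); x,y,z=P.T
a=np.deg2rad(12.7); u=(x-585.5)*np.cos(a)+(y+18)*np.sin(a); v=-(x-585.5)*np.sin(a)+(y+18)*np.cos(a)
for side in (1,-1):
    for ulo in range(-120,60,20):
        k=(u>=ulo)&(u<ulo+20)&(z>21)&(z<28)&(v*side>5)&(v*side<45)
        if k.sum()>20: print(side,ulo,k.sum(),np.percentile(v[k],[3,97]).round(1),np.median(z[k]).round(1))
k=(z>7)&(z<28)&(abs(v)<40); print('umin',np.percentile(u[k],1))
k=(abs(z-np.nanmedian(z[(z>60)&(z<125)&(abs(v)<25)&(u<10)]))<6)&(abs(v)<25)&(u<30); r=cv2.minAreaRect(P[k][:,:2].astype(np.float32)); print('bar',r,np.median(z[k]))
E
```

```text
clock: 6.55
tcp_pos: [572.5, 182.4, 87.7]
tcp_rot: [-0.228, 3.13, 0.001]
ft_force: [-0.1, -1.0, -3.5]
finger_gap: 28.2
clock: 7.05
tcp_pos: [501.6, -37.5, 86.5]
tcp_rot: [-0.347, 3.122, -0.001]
ft_force: [1.1, -0.5, -3.7]
finger_gap: 28.6
clock: 7.55
tcp_pos: [502.9, -34.9, 86.2]
tcp_rot: [0.349, -3.122, 0.0]
ft_force: [-1.0, -0.6, -2.9]
finger_gap: 28.4
[502.89813679 -34.87517527  86.19730178] [ 3.48678840e-01 -3.12216937e+00  3.65601668e-05] [-0.96621496 -0.58069504 -2.8779524 ]
1 -120 597 [19.2 28.6] 24.0
1 -100 560 [19.  28.5] 24.0
1 -80 270 [19.2 28.5] 23.9
-1 -120 594 [-25.6 -16.1] 23.9
-1 -100 565 [-25.7 -16.4] 24.0
-1 -80 340 [-26.  -16.7] 24.0
umin -120.81359851735675
bar ((488.56048583984375, -37.77585983276367), (2.798072338104248, 29.958261489868164), 13.231605529785156) 115.48784805883457
```

View pics/w3.png

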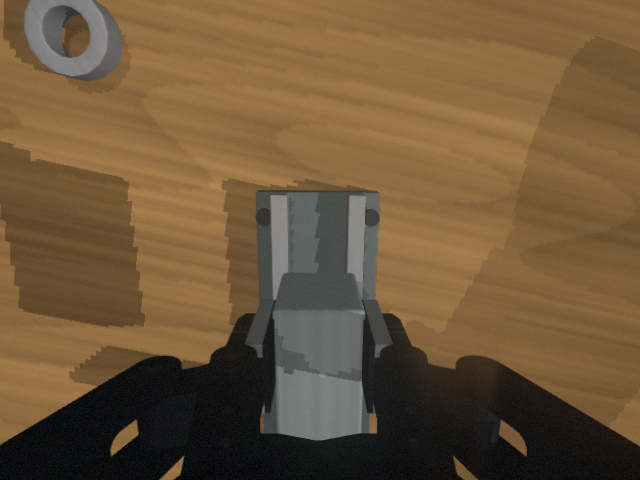

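The wrist view shows the channel open end at (318,190), walls at (278,250) and (357,250), and the bar's tail at (320,290) held in line above it. The channel midline is 1.4 mm off my nominal and the bar about 2.0 mm, so I correct by 0.6 mm and lower.

```bash
python3 -m pendant '[[[0,-0.0006,-0.03],-0.3,-1],[[0,-0.0006,-0.06],-0.3,-1],[[0,-0.0006,-0.075],-0.3,-1],[[0,-0.0006,-0.083],-0.3,-1],[[0,-0.0006,-0.087],-0.3,-1]]'
python3 -m pendant '[[[0,0,-0.001],0,-1],[[0,0,-0.002],0,-1],[[0,0,-0.002],0,-1],[[0,0,-0.002],0,-1],[[0,0,-0.002],0,-1]]'
```

```text
clock: 8.1
tcp_pos: [502.5, -36.1, -1.3]
tcp_rot: [0.339, -3.123, -0.0]
ft_force: [0.1, -0.8, -3.5]
finger_gap: 28.4
clock: 8.6
tcp_pos: [502.8, -36.5, -2.3]
tcp_rot: [-0.338, 3.123, -0.0]
ft_force: [0.1, -0.1, -2.9]
finger_gap: 28.0
```

```bash
python3 -m pendant '[[[0,0,-0.001],0,-1],[[0,0,-0.002],0,-1],[[0,0,-0.002],0,-1],[[0,0,-0.002],0,-1],[[0,0,-0.002],0,-1]]'
python3 -m pendant '[[[0,0,0],0,0],[[0,0,0],0,0],[[0,0,0],0,0],[[0,0,0],0,0],[[0,0,0],0,0]]'
python3 - <<'E'
from h import *
s=manip.state(); print(s['tcp_pos'],s['ft_force'])
c=snap('wrist'); P=cloud(c).reshape(-1,3); x,y,z=P.T
a=np.deg2rad(12.7); u=(x-585.5)*np.cos(a)+(y+18)*np.sin(a); v=-(x-585.5)*np.sin(a)+(y+18)*np.cos(a)
k=(z>35)&(z<60)&(abs(v)<20)&(u<-60)&(u>-115)
r=cv2.minAreaRect(P[k][:,:2].astype(np.float32)); print(k.sum(),r,np.percentile(u[k],[1,99]),np.percentile(v[k],[2,98]),np.percentile(z[k],[5,50,95]))
for n in ['side','scene']:
    Q=cloud(snap(n,n+'2.png')).reshape(-1,3); x,y,z=Q.T
    u=(x-585.5)*np.cos(a)+(y+18)*np.sin(a); v=-(x-585.5)*np.sin(a)+(y+18)*np.cos(a)
    k=(abs(v)<22)&(u<15)&(u>-110)&(z>30)&(z<58)
    for lo in range(-110,15,10):
        j=k&(u>=lo)&(u<lo+10)
        if j.sum()>4: print(n,lo,j.sum(),np.percentile(z[j],[50,90]).round(1),np.percentile(v[j],[5,95]).round(1))
E
```

```text
clock: 9.1
tcp_pos: [502.9, -36.5, -3.1]
tcp_rot: [-0.337, 3.122, -0.001]
ft_force: [-5.9, 0.6, 17.9]
finger_gap: 28.6
clock: 9.6
tcp_pos: [502.6, -36.4, -4.9]
tcp_rot: [0.338, -3.123, 0.0]
ft_force: [0.2, 0.8, 0.3]
finger_gap: 42.6
[502.57096427 -36.44386234  -4.86053937] [0.15649016 0.77913017 0.31067139]
11569 ((507.083984375, -35.30299377441406), (40.743221282958984, 30.17509651184082), 12.342236518859863) [-100.26940214  -60.51182081] [-13.74335661  14.56867722] [41.23442231 49.82567856 50.82593087]
side -100 216 [43.9 51.2] [-14.9  16.9]
side -90 82 [50.4 52. ] [-14.5  21.5]
side -80 58 [50.6 52.7] [-6.  21.7]
side -70 22 [50.6 51. ] [ 4.4 14.5]
side -10 6 [33.9 37.4] [-15.6 -13.5]
scene -100 38 [48.5 51.4] [-12.6  19.6]
scene -90 58 [47.9 51.1] [-16.8  19.7]
scene -80 62 [48.4 52.1] [-17.3  19.7]
scene -70 53 [49.2 51.7] [-17.7  10.5]
scene -60 55 [48.7 51.5] [-17.6  10.3]
scene -50 50 [48.7 50.9] [-17.6   9.2]
scene -40 56 [48.9 51.2] [-17.8   9.7]
scene -30 55 [48.9 50.5] [-17.8   9.5]
scene -20 55 [48.8 50.9] [-17.7   9.2]
scene -10 59 [48.6 51. ] [-17.8   9.1]
scene 0 32 [43. 49.] [-17.4   2.3]
```

The bar lies flat in the channel (top at 50, tail at u≈-100). I regrip and slide it along the channel towards the stop.

```bash
python3 -m pendant '[[[0,0,0.002],0,-1],[[0,0,0.002],0,-1],[[0,0,0.002],0,-1],[[0,0,0.002],0,-1],[[0,0,0.002],0,-1]]' 40
python3 -m pendant '[[[0.0098,0.0022,0],0,-1],[[0.0195,0.0043,0],0,-1],[[0.0293,0.0065,0],0,-1],[[0.039,0.0087,0],0,-1],[[0.0488,0.0108,0],0,-1]]'
python3 -m pendant '[[[0.0015,0.0003,0],0,-1],[[0.003,0.0007,0],0,-1],[[0.0045,0.001,0],0,-1],[[0.006,0.0013,0],0,-1],[[0.007,0.0015,0],0,-1]]'
```

```text
clock: 10.25
tcp_pos: [502.5, -36.5, -2.8]
tcp_rot: [0.338, -3.123, 0.0]
ft_force: [0.1, -0.6, -1.6]
finger_gap: 29.3
clock: 10.75
tcp_pos: [552.0, -25.4, -2.8]
tcp_rot: [0.338, -3.123, 0.0]
ft_force: [-1.8, -0.9, 1.6]
finger_gap: 29.0
clock: 11.25
tcp_pos: [558.4, -24.1, -2.8]
tcp_rot: [-0.338, 3.123, 0.0]
ft_force: [-0.1, 0.1, -1.2]
finger_gap: 29.1
```

```bash
python3 -m pendant '[[[0.001,0.0002,0],0,-1],[[0.002,0.0004,0],0,-1],[[0.003,0.0006,0],0,-1],[[0.003,0.0006,0],0,-1],[[0.003,0.0006,0],0,-1]]'
python3 -m pendant '[[[0.0005,0.0001,0],0,-1],[[0.001,0.0002,0],0,-1],[[0.001,0.0002,0],0,-1],[[0.001,0.0002,0],0,-1],[[0.001,0.0002,0],0,-1]]'
```

```text
clock: 11.75
tcp_pos: [559.9, -23.8, -2.8]
tcp_rot: [0.337, -3.121, 0.001]
ft_force: [-6.7, -2.1, 2.9]
finger_gap: 29.2
clock: 12.25
tcp_pos: [559.8, -23.8, -2.8]
tcp_rot: [0.337, -3.119, 0.001]
ft_force: [-10.5, -3.3, 6.5]
finger_gap: 29.1
```

The bar has contacted the stop: force along -x, and travel matches. I release, rise, and check.

```bash
python3 -m pendant '[[[0,0,0],0,0.2],[[0,0,0],0,0.2],[[0,0,0],0,0.2],[[0,0,0],0,0.2],[[0,0,0],0,0.2]]'
python3 -m pendant '[[[0,0,0.03],0,0.2],[[0,0,0.07],0,0.2],[[0,0,0.11],0,0.2],[[0,0,0.14],0,0.2],[[0,0,0.14],0,0.2]]'
python3 - <<'E'
from h import *
s=manip.state(); print(s['tcp_pos'],s['ft_force'],s['qpos'],s['finger_gap'])
c=snap('wrist','w4.png'); P=cloud(c); np.save('w4.npy',P);P=P.reshape(-1,3); x,y,z=P.T
a=np.deg2rad(12.7); u=(x-585.5)*np.cos(a)+(y+18)*np.sin(a); v=-(x-585.5)*np.sin(a)+(y+18)*np.cos(a)
k=(z>46)&(z<54)&(abs(v)<22)
r=cv2.minAreaRect(P[k][:,:2].astype(np.float32)); print('bar',k.sum(),r,np.percentile(u[k],[1,99]),np.percentile(v[k],[2,98]),np.percentile(z[k],[5,50,95]))
k=(z>21)&(z<28)&(abs(v)<40); r=cv2.minAreaRect(P[k][:,:2].astype(np.float32)); print('walls',r,np.percentile(u[k],[1,99]),np.percentile(v[k],[1,99]))
k=(z>90)&(abs(v)<40)&(u>0)&(u<70); print('tab',k.sum(), cv2.minAreaRect(P[k][:,:2].astype(np.float32)) if k.sum()>5 else '')
E
```

```text
clock: 12.75
tcp_pos: [562.6, -23.3, -2.7]
tcp_rot: [-0.338, 3.123, -0.0]
ft_force: [-0.8, 0.0, -0.4]
finger_gap: 51.4
clock: 13.25
tcp_pos: [565.0, -23.4, 141.8]
tcp_rot: [-0.337, 3.116, -0.002]
ft_force: [0.5, -0.0, 0.2]
finger_gap: 51.4
[565.02180735 -23.41927282 141.7802192 ] [ 0.5019745  -0.04333845  0.23184659] [-4.13810232e-02  3.25632622e-01 -4.11686898e-02  1.19648875e+00
 -7.31028041e-05 -2.56918400e-01] 51.39258853182118
bar 4241 ((594.9241333007812, -16.751352310180664), (102.94547271728516, 33.94996643066406), 8.033784866333008) [-40.62511188  58.42104685] [-14.48270478  14.55199444] [48.64575662 49.9266781  51.08200332]
walls ((556.2470703125, -23.482196807861328), (181.10621643066406, 55.13568878173828), 12.423842430114746) [-118.98893574   57.96201687] [-26.15018676  28.36364002]
tab 2497 ((616.88818359375, -11.199285507202148), (13.700185775756836, 39.94718933105469), 47.7036018371582)
```

View pics/w4.png

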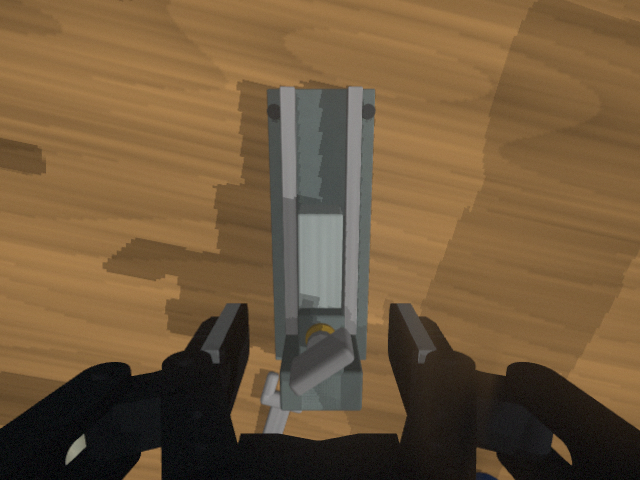

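The bar sits at u -41 to +58 against the stop (walls end at +58), and is flat (top 49.9). In the picture its tail is at (320,215) and the tab is at (322,362). Now I move over the screw and turn the jaws +127° to the tab's flats, so that the clockwise turn unwinds joint 6.

```bash
python3 -m pendant '[[[0.02,0.005,0],8.5,0.2],[[0.04,0.009,0],17,0.2],[[0.0565,0.013,0],25.5,0.2],[[0.0565,0.013,0],34,0.2],[[0.0565,0.013,0],42.5,0.2]]'
python3 -m pendant '[[[0,0,0],8.5,0.2],[[0,0,0],17,0.2],[[0,0,0],25.5,0.2],[[0,0,0],34,0.2],[[0,0,0],42.5,0.2]]'
python3 -m pendant '[[[0,0,0],8.5,0.2],[[0,0,0],17,0.2],[[0,0,0],25.5,0.2],[[0,0,0],34,0.2],[[0,0,0],42,0.2]]'
python3 -m pendant '[[[0,0,0],0,0],[[0,0,0],0,0],[[0,0,0],0,0],[[0,0,0],0,0],[[0,0,0],0,0]]'
python3 - <<'E'
from h import *
s=manip.state(); T=np.array(s['tcp_pos']); R=Rn.from_rotvec(s['tcp_rot']).as_matrix(); print(T,s['qpos'],s['finger_gap'],'jaw',np.degrees(np.arctan2(R[1,1],R[0,1])))
c=snap('wrist','w5.png'); P=cloud(c).reshape(-1,3); x,y,z=P.T
k=(z>90)&(z<126)&(np.hypot(x-619,y+10)<30); print('tab',k.sum(), cv2.minAreaRect(P[k][:,:2].astype(np.float32)))
k=(z>113)&(z<123)&(np.hypot(x-619,y+10)<30); print('tabtop',k.sum(), cv2.minAreaRect(P[k][:,:2].astype(np.float32)),np.percentile(z[k],[10,50,90]))
E
```

```text
clock: 13.8
tcp_pos: [618.6, -10.1, 135.3]
tcp_rot: [1.455, -2.782, -0.002]
ft_force: [0.2, 0.2, -0.0]
finger_gap: 51.1
clock: 14.3
tcp_pos: [618.2, -10.3, 135.7]
tcp_rot: [2.365, -2.066, -0.003]
ft_force: [0.2, -0.8, 0.5]
finger_gap: 51.3
clock: 14.8
tcp_pos: [618.2, -10.3, 135.6]
tcp_rot: [2.949, -1.082, -0.003]
ft_force: [-0.5, -1.1, 0.2]
finger_gap: 51.3
clock: 15.3
tcp_pos: [618.9, -10.3, 137.2]
tcp_rot: [-2.945, 1.093, -0.0]
ft_force: [0.3, 0.5, 0.7]
finger_gap: 42.7
[618.90419565 -10.34680859 137.22744827] [-1.67362764e-02  4.23981522e-01  9.93144026e-02  1.24605929e+00
  3.64052744e-05 -2.44771032e+00] 42.740584095926955 jaw -130.71544722245534
tab 1687 ((619.0197143554688, -10.655401229858398), (16.186420440673828, 39.29022979736328), 37.99958419799805)
tabtop 1493 ((618.8929443359375, -10.605518341064453), (9.77397346496582, 39.70396041870117), 48.90651321411133) [116.40568211 118.02130964 119.01264185]
```

View pics/w5.png

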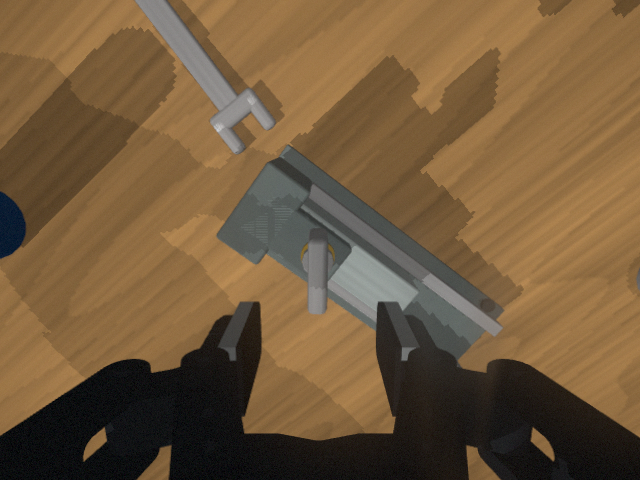

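The view shows the tab at (318,270), aligned with the jaws. Its top centre is (618.9, -10.6), flats normal 48.9° against jaw 49.3°, top z 118, so the joint is at about 2.21 rad (126.5° to seat). I descend and grip.

```bash
python3 -m pendant '[[[0,0,-0.03],-0.4,0],[[0,0,-0.05],-0.4,0],[[0,0,-0.07],-0.4,0],[[0,0,-0.079],-0.4,0],[[0,0,-0.079],-0.4,0]]'
python3 -m pendant '[[[0,0,0],0,-1],[[0,0,0],0,-1],[[0,0,0],0,-1],[[0,0,0],0,-1],[[0,0,0],0,-1]]' 40
```

```text
clock: 15.85
tcp_pos: [618.1, -10.3, 57.2]
tcp_rot: [2.941, -1.102, -0.003]
ft_force: [0.3, -0.2, 0.1]
finger_gap: 42.9
clock: 16.35
tcp_pos: [619.7, -10.3, 59.4]
tcp_rot: [-2.941, 1.101, -0.003]
ft_force: [0.6, 0.3, 5.9]
finger_gap: 9.2
```

Gripped (gap 9.2). I turn clockwise, following the screw down about 1 mm/rad.

```bash
python3 -m pendant '[[[0,0,-0.0001],-8,-1],[[0,0,-0.0003],-16,-1],[[0,0,-0.0004],-24,-1],[[0,0,-0.0006],-32,-1],[[0,0,-0.0007],-40,-1]]'
python3 -m pendant '[[[0,0,-0.0001],-8,-1],[[0,0,-0.0003],-16,-1],[[0,0,-0.0004],-24,-1],[[0,0,-0.0006],-32,-1],[[0,0,-0.0007],-40,-1]]'
python3 -m pendant '[[[0,0,-0.0001],-8,-1],[[0,0,-0.0003],-16,-1],[[0,0,-0.0004],-24,-1],[[0,0,-0.0005],-30,-1],[[0,0,-0.0006],-35,-1]]'
python3 - <<'E'
from h import *
s=manip.state(); R=Rn.from_rotvec(s['tcp_rot']).as_matrix(); print('jaw',np.degrees(np.arctan2(R[1,1],R[0,1])),s['ft_torque'],s['qpos'][5])
E
```

```text
clock: 16.85
tcp_pos: [619.6, -10.4, 58.7]
tcp_rot: [-2.381, 2.047, -0.002]
ft_force: [-0.7, -0.1, 7.4]
finger_gap: 9.3
clock: 17.35
tcp_pos: [619.4, -10.4, 58.0]
tcp_rot: [-1.537, 2.738, -0.002]
ft_force: [0.1, -0.4, 6.5]
finger_gap: 9.2
clock: 17.85
tcp_pos: [619.3, -10.2, 57.4]
tcp_rot: [-0.645, 3.073, -0.0]
ft_force: [-2.0, 1.0, 7.2]
finger_gap: 9.6
jaw 113.71187194684336 [0.11401299 0.39181214 0.14392949] -0.4304082156249554
```

```bash
cat > st.py <<'E'
from h import *
s=manip.state(); R=Rn.from_rotvec(s['tcp_rot']).as_matrix(); print('jaw',np.degrees(np.arctan2(R[1,1],R[0,1])).round(2),'torque',np.round(s['ft_torque'],2))
E
python3 -m pendant '[[[0,0,0],-2,-1],[[0,0,0],-4,-1],[[0,0,-0.0001],-6,-1],[[0,0,-0.0001],-7,-1],[[0,0,-0.0001],-7,-1]]'; python3 st.py
python3 -m pendant '[[[0,0,0],-1,-1],[[0,0,0],-2,-1],[[0,0,0],-3,-1],[[0,0,0],-3,-1],[[0,0,0],-3,-1]]'; python3 st.py
python3 -m pendant '[[[0,0,0],-1,-1],[[0,0,0],-2,-1],[[0,0,0],-2,-1],[[0,0,0],-2,-1],[[0,0,0],-2,-1]]'; python3 st.py
```

```text
clock: 18.35
tcp_pos: [619.3, -10.2, 57.3]
tcp_rot: [-0.462, 3.106, -0.0]
ft_force: [-0.9, 1.3, 8.2]
finger_gap: 9.3
jaw 106.92 torque [ 0.17  0.43 -0.05]
clock: 18.85
tcp_pos: [619.3, -10.2, 57.3]
tcp_rot: [-0.381, 3.117, -0.0]
ft_force: [-1.7, 1.0, 7.0]
finger_gap: 9.1
jaw 103.95 torque [ 0.12  0.46 -0.07]
clock: 19.35
tcp_pos: [619.3, -10.2, 57.3]
tcp_rot: [-0.328, 3.123, -0.0]
ft_force: [-0.1, 0.6, 7.1]
finger_gap: 8.9
jaw 101.98 torque [0.14 0.42 0.28]
```

```bash
python3 -m pendant '[[[0,0,0],-1,-1],[[0,0,0],-2,-1],[[0,0,0],-3,-1],[[0,0,0],-3,-1],[[0,0,0],-3,-1]]'; python3 st.py
python3 -m pendant '[[[0,0,0],-1,-1],[[0,0,0],-2,-1],[[0,0,0],-2,-1],[[0,0,0],-2,-1],[[0,0,0],-2,-1]]'; python3 st.py
```

```text
clock: 19.85
tcp_pos: [619.3, -10.2, 57.3]
tcp_rot: [-0.248, 3.13, -0.001]
ft_force: [-0.9, -0.3, 8.4]
finger_gap: 9.4
jaw 99.06 torque [0.03 0.38 1.26]
clock: 20.35
tcp_pos: [619.3, -10.2, 57.3]
tcp_rot: [-0.195, 3.134, -0.001]
ft_force: [-1.0, 0.3, 8.0]
finger_gap: 9.2
jaw 97.11 torque [-0.07  0.35  1.81]
```

Seated: torque climbs about 0.33 N m/° from jaw ≈102.5°, which matches the guide's yaw of 12.5° + 90°, and it was held over 0.2 s. I back off to jaw 192.5° (+95.4°).

```bash
python3 -m pendant '[[[0,0,0],5,-1],[[0,0,0.0002],13,-1],[[0,0,0.0004],21,-1],[[0,0,0.0005],29,-1],[[0,0,0.0006],37,-1]]'
python3 -m pendant '[[[0,0,0.0001],8,-1],[[0,0,0.0003],16,-1],[[0,0,0.0004],24,-1],[[0,0,0.0006],32,-1],[[0,0,0.0007],40,-1]]'
python3 -m pendant '[[[0,0,0.0001],6,-1],[[0,0,0.0002],12,-1],[[0,0,0.0003],16,-1],[[0,0,0.0003],18.4,-1],[[0,0,0.0003],18.4,-1]]'
python3 -m pendant '[[[0,0,0],0,-1],[[0,0,0],0,-1],[[0,0,0],0,-1],[[0,0,0],0,-1],[[0,0,0],0,-1]]'; python3 st.py
python3 - <<'E'
from h import *
print(np.abs(manip.state()['joint_velocities']).max())
a=np.deg2rad(12.5)
for n in ['wrist','side','scene']:
    c=snap(n,n+'9.png'); P=cloud(c).reshape(-1,3); x,y,z=P.T
    u=(x-585.5)*np.cos(a)+(y+18)*np.sin(a); v=-(x-585.5)*np.sin(a)+(y+18)*np.cos(a)
    k=(z>46)&(z<54)&(abs(v)<22)&(u>-80)&(u<70)
    if k.sum()>10: print(n,'bar',k.sum(),np.percentile(u[k],[2,98]).round(1),np.percentile(v[k],[2,98]).round(1),np.percentile(z[k],[5,50,95]).round(1))
    k=(z>88)&(z<120)&(np.hypot(x-619,y+10)<24); print(n,'tab+fingers',k.sum(), cv2.minAreaRect(P[k][:,:2].astype(np.float32)) if k.sum()>5 else '')
E
```

```text
clock: 20.85
tcp_pos: [619.3, -10.3, 57.8]
tcp_rot: [-1.183, 2.909, -0.001]
ft_force: [-0.3, 0.7, 6.7]
finger_gap: 9.6
clock: 21.35
tcp_pos: [619.5, -10.4, 58.5]
tcp_rot: [-2.107, 2.329, -0.002]
ft_force: [0.8, 0.1, 5.8]
finger_gap: 9.1
clock: 21.85
tcp_pos: [619.6, -10.4, 58.8]
tcp_rot: [-2.448, 1.967, -0.002]
ft_force: [-0.2, -0.3, 5.2]
finger_gap: 9.1
clock: 22.35
tcp_pos: [619.5, -10.4, 58.8]
tcp_rot: [-2.447, 1.969, -0.002]
ft_force: [-0.8, -0.1, 6.5]
finger_gap: 9.2
jaw -167.65 torque [-0.09  0.06  0.09]
0.0009284377945154734
wrist bar 8649 [-38.7  54.2] [-15.3  13.3] [48.2 49.8 50.9]
wrist tab+fingers 6490 ((620.0008544921875, -11.329771041870117), (34.253211975097656, 33.951927185058594), 62.4842529296875)
side bar 528 [-40.8  59.2] [-14.6  15.1] [47.6 50.7 52.4]
side tab+fingers 262 ((612.4900512695312, -12.762956619262695), (26.399599075317383, 36.639671325683594), 39.068260192871094)
scene bar 202 [-37.2  43.9] [-17.8   8.6] [46.4 48.9 52.2]
scene tab+fingers 96 ((629.2086181640625, -21.46739387512207), (29.63913917541504, 14.335500717163086), 37.89002990722656)
```

View pics/wrist9.png

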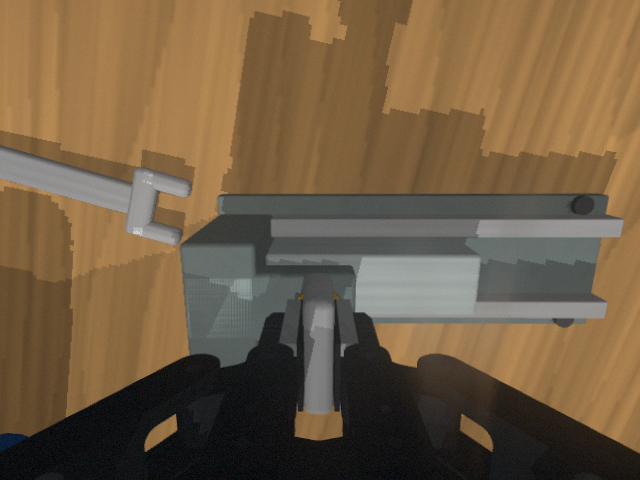

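The tab at (320,340) is square between the fingers and across the channel, and the bar's tail at (478,280) is unchanged. Everything is at rest, so I hand in.

```bash
python3 -c "
from cell import finish_job
print(finish_job())"
```

```text
the job is handed in; nothing more can be done
None
```

The tall bar is flat and home in the channel. The thumbscrew was seated, then backed off a quarter turn, and the fingers still grip its tab. I handed the job in at about 22.5 s of the 72 s.

**Last checks**
- **Bar:** It lies about -40 to +59 mm along the channel, within about 1 mm of home. Its top is about 50 mm above the bench, so it is flat.
- **Screw:** The turning torque rose to 1.8 N m at the stop, from a jaw angle of about 102.5°. The jaws now stand at 192.35°, which puts the screw about 1.56 rad back. The arm is at rest.
- **Grip:** The finger gap is 9.2 mm on the 10 mm tab, at a 40 N setting.
- **Bystanders:** None was touched on any planned path, but I did not measure their positions again at the end.

**What failed or disagreed**
- **First grasp:** It missed. The cameras showed the real fingertips about 32 mm above the reported TCP, contrary to the description. I corrected every later height for this, and the bar had not moved.
- **Upward force:** A steady upward force of about 6 N on the tool stayed while the tab was held, well under the limits.
- **Scene camera:** It saw only part of the bar at the end because the arm hid some of it. The bar result above rests on the side and wrist cameras.

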